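Free the circuit board wedged askew in an instrument shell

ROBOT

A 6-joint arm with a two-finger parallel gripper is mounted at the origin on the work surface. World frame = base frame: x ahead of the robot, y to its left, z up, the work surface at z = 0. Lengths are in m, angles in rad, forces in N, time in s.
With the tool pointing down it reaches from about 0.375 to 0.9 m from the base axis. Payload 3.1 kg.
Tool frame: the origin (TCP) lies midway between the tips of the shut fingers; the grasp point (between the pads) lies 19 mm behind it; y points along the fingers, x is the direction in which the jaws open and shut, and the axes are right-handed (so a half turn about y gives the same grasp; the last joint's range is limited). The gripper opens to 87 mm and grips with 3 to 60 N. Pads are 19 mm wide; open, the fingers measure 117 mm over their backs; the gripper's body (75 mm by 190 mm) begins 51 mm behind the grasp point.
Start: joints at [1.151, 0.527, 1.433, -0, 1.181, -0.178], TCP at [0.15, 0.607, 0.223] pointing down, gripper open.
Joint ranges: [-3.08, 3.08], [-0.75, 2.2], [0.22, 2.44], [-1.43, 4.57], [0, 2.65], [-2.85, 2.85]. Speed limits (rad/s): [2.79, 2.79, 3.14, 3.14, 3.14, 3.14].

INTERFACE

Orientations are given as a unit quaternion [x, y, z, w].
In Python, from rig import * gives the robot as it stands.
- The arm moves only by the tool jog_arm, never from a script. Its argument "series" is a list of rows, each a list of 7 numbers: the shift along the tool's x, y, z in mm, then the turn, a rotation vector about the tool's x, y, z in rad, then the gripper's target within -1 to 1 (shut at 1, half-way at 0, fully open at -1). A call has 1 to 20 rows; each row is the pose to reach, as a shift and turn from the pose commanded when the call began, along the tool's axes at that moment; what a row does not reach only later rows make up. A row lasts 1/8 s, in which the tool goes at most 62.5 mm and 10.7 degrees, less where a joint would pass 70% of its speed; a pose out of reach is approached as far as the arm can. A call with a gripper value outside its range is refused whole. The fingers move at their own pace and stop on an object; "grip_force" is the grip in N (left out, the last holds). Time passes only in rows, so rows that repeat a pose let the fingers close. It gives the time, the measured TCP pose, the force and the opening at its end, in the units of the state.
- get_obs(): the state, without advancing time (a new reading comes with each control period).
- camera(name): name is "side" or "top" or "wrist"; returns a dict with "img" (384x512x3 uint8, red, green, blue), "depth" (384x512 float32, m along the optical axis (not along the pixel's ray), 0 where there is no reading), "camera_matrix" (3x3 intrinsics, pixels), "rvec" (rotation vector, rad) and "tvec" (3), from world to camera coordinates, as OpenCV has them. Camera axes: x right, y down, z forward; pixel columns grow to the right and rows downward; lengths in m; the calibration is good to about 2 mm. A picture is of the moment at which its call begins.
- hand_in(): hands the job in, once; it reports no verdict.
The state is a dict: "time": time; "q": joint angles; "joint_velocities": joint speeds; "joint_torque": joint torques, N m; "position": TCP position; "tool_rot": TCP orientation; "ft_force": force on the tool from outside, world axes, zero at the start; "moment": the same for the moment, N m; "grip_width": finger opening in m.
Only numpy, scipy, OpenCV 4.12 (cv2) and the standard library are available. Lean on these libraries where they do the work, as an engineer would, in place of code of your own. Each camera call takes 0.05 s, during which the arm holds its last target.

TASK

A circuit board has been dropped askew into the open instrument shell and is wedged: one corner is caught under the side rim and the opposite corner rides on top of the other rim. Take it by its finned cooler, turn it square and level while it is still down inside the shell so that its corners come free, then lift it out and lay it down, not drop it, flat in the middle of the grey mat and let go. Leave the computer mouse and the small jar where they stand.

Things in the scene. Friction and masses are not known exactly. Their poses are not given: they have to be found in the camera images.
- board_sink (a point): Centre of the finned aluminium cooler standing on the middle of the loose circuit board (0.2 to 0.4 kg in all). The cooler is a block 34 x 34 mm in plan, 56 mm tall; either side pair can be gripped. This point is 28 mm below its top and 32 mm above the board's underside. Axes as the board: x along its length, y across, z square to it, out of the cooled face.
- board_under (a point): Middle of the board's underside; same axes. The board is a dark green rigid plate 150 mm (x) x 94 mm (y) x 4 mm; its other parts stand at most 12 mm above it, at least 12 mm from the cooler. At the start it is tilted about 14 degrees and turned about 19 degrees from the shell's length.
- case_floor (a point): Middle of the inner floor of the fixed, open, light grey instrument shell, 5 mm above the bench; x along its length, y across, z up. Outside 208 x 144 mm, 35 mm tall; inside 200 x 136 mm.
- case_rim (a point): Middle of the shell's mouth, at the level of the rims' tops, 30 mm above its inner floor; axes as the floor's. Rims 4 mm thick reach inwards along both long sides, leaving a clear opening of 200 mm (x) x 108 mm (y). The board starts with one corner on top of the +y rim and the opposite one under the -y rim, by about 12 mm each.
- mat_top (a point): Middle of the upper face of the fixed grey mat, 4 mm above the bench; mat 240 mm (x) x 220 mm (y), z up.
- mouse: Black computer mouse, 100 x 58 x 32 mm; origin under its centre. Leave it alone.
- jar: Small amber jar, 44 mm wide, 50 mm tall; origin under its centre. Leave it alone.
Not all that is in view belongs to the job. Leave any turquoise look-alike of the part that bears board_sink alone.

How it is judged:
On the way:
1. the board is square with the shell (within 9 degrees) and level (within 8 degrees), still down inside the shell between its rims (angle between the x axis of board_sink and the x axis of case_floor, either way round below 0.16 rad and angle between board_sink's own z axis and vertical below 0.14 rad and x of board_sink in the frame of case_floor between -0.05 and 0.05 m and y of board_sink in the frame of case_floor between -0.03 and 0.03 m and z of board_sink in the frame of case_floor below 0.064 m), for 0.1 s.
At the end, for the whole second after the job is handed in: The board lies flat on the mat (level within 3.5 degrees, resting on it, cooler up), its centre within 40 mm of the mat's middle, released and at rest (horizontal distance between board_sink and mat_top below 0.04 m and angle between board_sink's own z axis and vertical below 0.06 rad and z of board_sink in the frame of mat_top between 0.028 and 0.036 m and linear speed of board below 0.02 m/s and angular speed of board below 0.1 rad/s); the robot touches nothing.
It fails at once if the board is dropped (falls freely for more than about 20 mm) (contact force between board and anything else below 0.05 N and linear speed of board above 0.6 m/s).
It fails at once if the mouse or the jar is pushed more than 30 mm (distance of any of mouse, jar from where it was at the start of the episode above 0.03 m).
It also fails if it takes over 46 s, if anything falls off the work surface, if the arm or the gripper's body presses on something with over 40 N, if the wrist force passes 120 N, or if a joint passes its speed limit or range.

## Working session

There is one attempt and no reset: what is moved stays moved. The work goes in short steps, Python scripts to look and compute and a tool call to move; the robot and the scene stay as the last step left them, time stands still between calls to the robot, and variables do not carry over. Pictures are saved under pics/ and viewed, and the job is handed in when it is done.

Besides the shell and the picture viewer there is one more tool, called after "Call:" in YAML: its name, and indented under it one key for each argument. jog_arm: Moves the arm, as the interface text tells. Its arguments: {"type":"object","properties":{"series":{"type":"array","items":{"type":"array","items":{"type":"number"}}},"grip_force":{"type":"number"}},"required":["series"]}

```bash
ls; mkdir -p pics
cat > h.py <<'E'
from rig import *
import numpy as np, cv2
from scipy.spatial.transform import Rotation as R
def cam(n):
    c=camera(n); c['R']=cv2.Rodrigues(np.array(c['rvec'],float))[0]; c['t']=np.array(c['tvec'],float).ravel(); c['K']=np.array(c['camera_matrix']); return c
def pts(c):
    d=c['depth']; v,u=np.mgrid[:384,:512]; K=c['K']
    p=np.stack([(u-K[0,2])/K[0,0]*d,(v-K[1,2])/K[1,1]*d,d],-1)
    return (p-c['t'])@c['R']
def save(c,n): cv2.imwrite('pics/'+n,cv2.cvtColor(c['img'],cv2.COLOR_RGB2BGR))
E
python3 - <<'E'
from h import *
o=get_obs();print({k:np.round(v,3) for k,v in o.items()})
for n in ['side','top','wrist']:
    c=cam(n);save(c,n+'0.png');np.savez('/tmp/'+n+'.npz',img=c['img'],p=pts(c),depth=c['depth'],K=c['K'],R=c['R'],t=c['t']);print(n,-c['R'].T@c['t'])
E
```

```text
pics
{'time': np.float64(0.0), 'q': array([ 1.151,  0.528,  1.434, -0.   ,  1.181, -0.179]), 'joint_velocities': array([-0.   , -0.   ,  0.001, -0.   , -0.001,  0.   ]), 'joint_torque': array([ 1.0000e-03, -4.4004e+01, -1.7659e+01,  6.3000e-02,  5.8000e-02,
       -0.0000e+00]), 'position': array([0.149, 0.606, 0.222]), 'tool_rot': array([ 0.557,  0.435, -0.437, -0.556]), 'ft_force': array([-0.709,  0.425,  0.528]), 'moment': array([-0.01 , -0.007, -0.015]), 'grip_width': np.float64(0.087)}
side [ 0.25968805 -0.85123834  0.88980227]
top [ 0.39363802 -0.06548336  1.07794027]
wrist [0.0696178  0.62673876 0.38413329]
```

View pics/side0.png

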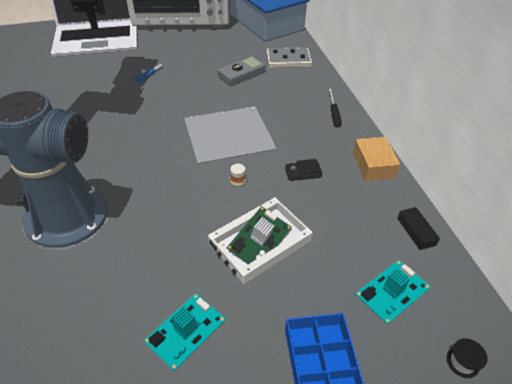

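View pics/top0.png

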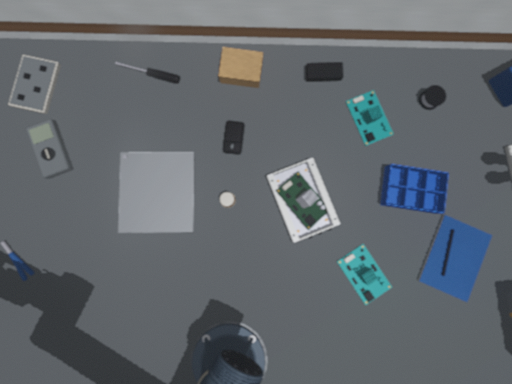

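View pics/wrist0.png

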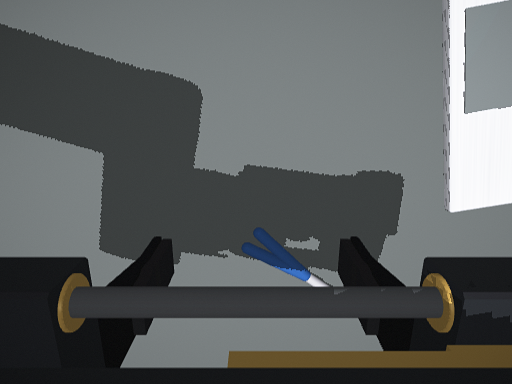

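The top view shows the shell at about (303,200) with the green board and silver cooler at (308,198). The mat is at (157,192), the jar at (227,200) and the mouse at (233,137). The turquoise look-alikes are at (370,117) and (364,274).

Run:
```python
import numpy as np,cv2
for n in ['top','side']:
    z=np.load(f'/tmp/{n}.npz');p=z['p'];img=z['img'].astype(int)
    hsv=cv2.cvtColor(z['img'],cv2.COLOR_RGB2HSV)
    if n=='top':
        roi=np.zeros((384,512),bool);roi[150:250,260:345]=1
        m=p[190:200,150:160].reshape(-1,3).mean(0);print('mat px',m)
    else:
        roi=np.zeros((384,512),bool);roi[195:285,200:320]=1
    Z=p[...,2]
    # shell rim: white & z ~0.035
    rim=roi&(abs(Z-0.035)<0.006)&(img.min(-1)>150)
    cs=p[rim][:,:2].astype(np.float32)
    r=cv2.minAreaRect(cs);print(n,'rim',rim.sum(),r,p[rim][:,2].mean())
    g=roi&(hsv[...,0]>40)&(hsv[...,0]<85)&(hsv[...,1]>90)
    P=p[g];
    for k in range(4):
        A=np.c_[P[:,:2],np.ones(len(P))];s=np.linalg.lstsq(A,P[:,2],rcond=None)[0];e=P[:,2]-A@s
        P=P[abs(e)<max(0.003,1.5*e.std())]
    nn=np.array([-s[0],-s[1],1]);nn/=np.linalg.norm(nn)
    print('board',g.sum(),len(P),e.std(),'n',nn,'tilt',np.degrees(np.arccos(nn[2])),cv2.minAreaRect(P[:,:2].astype(np.float32)),P.mean(0))
    t=roi&(Z>0.065); print('cooler',t.sum(),p[t].mean(0) if t.any() else None,cv2.minAreaRect(p[t][:,:2].astype(np.float32)) if t.any() else None, p[t].max(0) if t.any() else None)
    mat=(abs(Z-0.004)<0.003)&(hsv[...,1]<40)&(img.mean(-1)>100)
    _,l,st,ce=cv2.connectedComponentsWithStats(mat.astype(np.uint8))
    for i in np.argsort(-st[1:,4])[:3]+1: print('mat?',st[i],cv2.minAreaRect(p[l==i][:,:2].astype(np.float32)))
    c=cv2.cvtColor(z['img'],cv2.COLOR_RGB2BGR)
    cr=c[150:250,255:355] if n=='top' else c[190:290,200:320]
    cv2.imwrite(f'pics/{n}_crop.png',cv2.resize(cr,None,fx=5,fy=5,interpolation=cv2.INTER_CUBIC))
    for nm,(u,v) in (dict(jar=(227,200),mouse=(233,137)) if n=='top' else dict(jar=(238,172),mouse=(304,169))).items(): print(nm,p[v,u])
```

```text
mat px [0.47162086 0.2287793  0.00423296]
top rim 1019 ((0.46217694878578186, -0.20898102223873138), (0.20827695727348328, 0.14461712539196014), 22.518489837646484) 0.03491978410354175
board 8 8 0.0008744633160573949 n [ 0.0681051  -0.21770765  0.97363498] tilt 13.185922409368715 ((0.4518665373325348, -0.21155957877635956), (0.1154090091586113, 0.07278601825237274), 36.417694091796875) [ 0.44568493 -0.22449173  0.02323458]
cooler 212 [ 0.45168628 -0.19160966  0.26127613] ((0.42670637369155884, -0.1566450595855713), (0.03805869072675705, 0.19017726182937622), 31.25459861755371) [ 0.48862779 -0.06548336  1.07794027]
mat? [ 110  145   93   96 5587] ((0.47937965393066406, 0.22317445278167725), (0.28383669257164, 0.26992058753967285), 1.0113214254379272)
mat? [274 162  48  34 395] ((0.5067652463912964, -0.1950819194316864), (0.10763583332300186, 0.11048918962478638), 22.45790672302246)
mat? [285 203  48  35 370] ((0.4221224784851074, -0.23011744022369385), (0.10975487530231476, 0.10996004194021225), 22.06731605529785)
jar [0.45584766 0.01066153 0.04949687]
mouse [ 0.64170922 -0.00171331  
[... 387 characters left out ...]
0.02389792]
cooler 224 [ 0.42676516 -0.3367631   0.22414485] ((0.3555372953414917, -0.5216902494430542), (0.6848756670951843, 0.045843854546546936), 69.95338439941406) [ 0.48772831 -0.19856383  0.88980227]
mat? [ 182  105   95   59 3013] ((0.4848378002643585, 0.22539213299751282), (0.26028579473495483, 0.2368042916059494), 2.4753949642181396)
mat? [215 221  33  48 398] ((0.420980304479599, -0.20633754134178162), (0.10201600939035416, 0.10799401998519897), 22.431987762451172)
mat? [268 207  31  40 257] ((0.5369246006011963, -0.17168837785720825), (0.12977688014507294, 0.06284123659133911), 84.47186279296875)
jar [ 0.45833479 -0.001453    0.04928907]
mouse [ 0.64383568 -0.01434965  0.02925064]
```

View pics/top_crop.png

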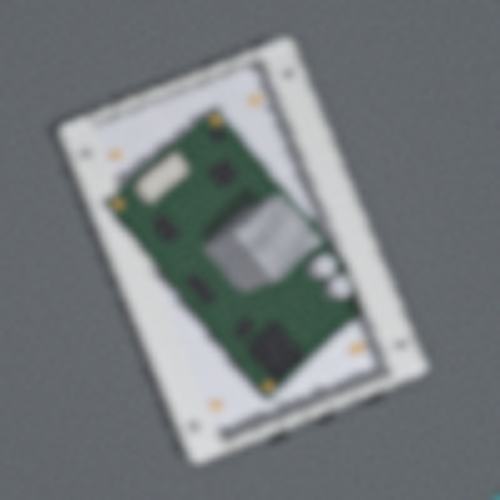

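View pics/side_crop.png

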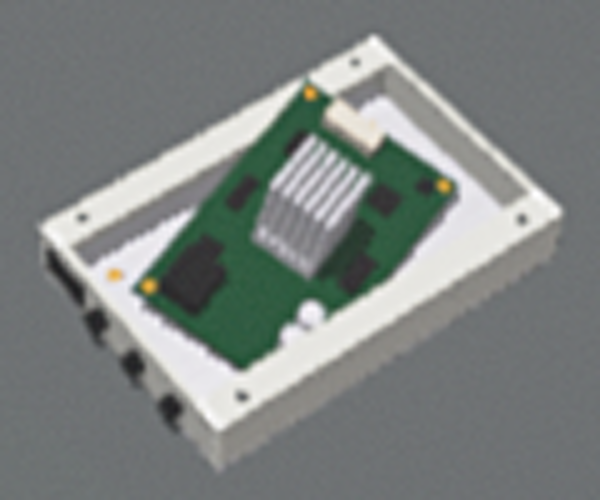

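```bash
cat >> h.py <<'E'
def rel(Pt,Rt,o=None):
    """delta (mm, rotvec) in the tool frame"""
    o=o or get_obs(); R0=R.from_quat(o['tool_rot'])
    d=R0.inv().apply(np.array(Pt)-o['position'])*1000
    return d.round(1),(R0.inv()*Rt).as_rotvec().round(3)
def toolrot(n,jx):
    y=-n/np.linalg.norm(n); x=jx-y*(jx@y); x/=np.linalg.norm(x); return R.from_matrix(np.c_[x,y,np.cross(x,y)])
E
python3 - <<'E'
from h import *
o=get_obs();print(R.from_quat(o['tool_rot']).as_matrix().round(3))
n=np.array([.092,-.2212,.971]);n/=np.linalg.norm(n)
C=[]
for nm in ['top','side']:
    z=np.load(f'/tmp/{nm}.npz');p=z['p'];h=(p-np.array([.457,-.2113,.0239]))@n
    s=(h>0.045)&(h<.065)&(z['depth']>0)&(np.hypot(p[...,0]-.462,p[...,1]+.208)<.07)
    q=p[s];t=q[h[s]>.052];print(nm,len(q),len(t),h[s].max(),cv2.minAreaRect(t[:,:2].astype(np.float32)),t.mean(0))
    # green long edge and yellow dots
    hsv=cv2.cvtColor(z['img'],cv2.COLOR_RGB2HSV)
    ye=(hsv[...,0]>12)&(hsv[...,0]<30)&(hsv[...,1]>100)&(np.hypot(p[...,0]-.462,p[...,1]+.208)<.11)
    k,l,st,ce=cv2.connectedComponentsWithStats(ye.astype(np.uint8))
    for i in range(1,k): print('  dot',ce[i].round(1),st[i,4],p[l==i].mean(0).round(4))
E
```

```text
[[ 0.239 -0.001 -0.971]
 [ 0.971 -0.002  0.239]
 [-0.002 -1.     0.   ]]
top 163 127 0.06320192660485871 ((0.46595701575279236, -0.22206102311611176), (0.034249357879161835, 0.03463679924607277), 41.11406326293945) [ 0.46525317 -0.22210014  0.07899304]
  dot [298. 174.] 1 [ 0.5375 -0.1947  0.0219]
  dot [278. 190.] 1 [ 0.4873 -0.1347  0.0424]
  dot [308. 227.] 1 [ 0.3825 -0.223   0.0322]
side 165 116 0.06014931083651211 ((0.4656215310096741, -0.22198717296123505), (0.03493962064385414, 0.034558605402708054), 39.105621337890625) [ 0.46538427 -0.22185486  0.07790984]
  dot [261.7 208. ] 7 [ 0.4878 -0.1332  0.0392]
  dot [288.  226.5] 6 [ 0.5397 -0.1926  0.0204]
  dot [222.5 244.5] 4 [ 0.3719 -0.1941  0.0032]
  dot [229.5 246.8] 10 [ 0.3831 -0.2247  0.03  ]
```

Run:
```python
from h import *
n=np.array([.098,-.2202,.9705]);n/=np.linalg.norm(n);a=np.radians(40.6)
Rt=toolrot(n,np.array([np.cos(a),np.sin(a),0])); s=np.array([.4632,-.2158,.0515])
print(rel([.45,.3,.23],Rt)); print(rel(s+.117*n,Rt)); print(s+.117*n)
```

```text
(array([-225.4,   -7.9, -365.2]), array([ 0.205,  0.625, -0.141]))
(array([-745.2,   57.8, -518.9]), array([ 0.205,  0.625, -0.141]))
[ 0.47466622 -0.24156389  0.16505064]
```

Call:
jog_arm:
  series:
    - [-113,-4,-183,0.1,0.31,-0.07,-1]
    - [-225,-8,-365,0.2,0.62,-0.14,-1]
    - [-225,-8,-365,0.205,0.625,-0.141,-1]
    - [-225,-8,-365,0.205,0.625,-0.141,-1]
    - [-225,-8,-365,0.205,0.625,-0.141,-1]
    - [-225,-8,-365,0.205,0.625,-0.141,-1]
    - [-225,-8,-365,0.205,0.625,-0.141,-1]
    - [-485,20,-440,0.205,0.625,-0.141,-1]
    - [-745,58,-519,0.205,0.625,-0.141,-1]
    - [-745,58,-519,0.205,0.625,-0.141,-1]
    - [-745,58,-519,0.205,0.625,-0.141,-1]
    - [-745,58,-519,0.205,0.625,-0.141,-1]
    - [-745,58,-519,0.205,0.625,-0.141,-1]
    - [-745,58,-519,0.205,0.625,-0.141,-1]
    - [-745,58,-519,0.205,0.625,-0.141,-1]
    - [-745,58,-519,0.205,0.625,-0.141,-1]
    - [-745,58,-519,0.205,0.625,-0.141,-1]
    - [-745,58,-519,0.205,0.625,-0.141,-1]

```text
time: 2.4
position: [0.4745, -0.2399, 0.1642]
tool_rot: [-0.572, -0.235, 0.246, 0.746]
ft_force: [-0.4, 0.9, -0.4]
grip_width: 0.0871
```

Run:
```python
from h import *
c=cam('wrist');save(c,'wrist1.png');p=pts(c);np.savez('/tmp/w1.npz',img=c['img'],p=p,depth=c['depth'],K=c['K'],R=c['R'],t=c['t'])
hsv=cv2.cvtColor(c['img'],cv2.COLOR_RGB2HSV)
ye=(hsv[...,0]>12)&(hsv[...,0]<30)&(hsv[...,1]>100)&(np.hypot(p[...,0]-.462,p[...,1]+.208)<.12)&(p[...,2]<.06)
k,l,st,ce=cv2.connectedComponentsWithStats(ye.astype(np.uint8))
for i in range(1,k):
  if st[i,4]>15: print('  dot',ce[i].round(1),st[i,4],p[l==i].mean(0).round(4))
g=(hsv[...,0]>40)&(hsv[...,0]<85)&(hsv[...,1]>90)&(p[...,2]<.06);P=p[g]
for k in range(4):
    A=np.c_[P[:,:2],np.ones(len(P))];s=np.linalg.lstsq(A,P[:,2],rcond=None)[0];e=P[:,2]-A@s;P=P[abs(e)<max(0.0015,1.5*e.std())]
n=np.array([-s[0],-s[1],1]);n/=np.linalg.norm(n);print(n,len(P))
h=(p-np.array([.4608,-.2087,.0257]))@n
t=(h>.05)&(h<.06)&(np.hypot(p[...,0]-.465,p[...,1]+.22)<.035);print(t.sum(),cv2.minAreaRect(p[t][:,:2].astype(np.float32)),p[t].mean(0))
print(get_obs()['q'].round(3))
```

```text
dot [190.8 116. ] 47 [ 0.3727 -0.196   0.0059]
  dot [332.9 140.7] 43 [ 0.4882 -0.134   0.0405]
  dot [177.7 143.3] 41 [ 0.3837 -0.2235  0.0299]
  dot [346. 166.] 45 [ 0.5204 -0.1352  0.0058]
  dot [164.4 205.4] 45 [ 0.4071 -0.2788  0.0059]
  dot [328.5 226.7] 32 [ 0.541  -0.1937  0.0217]
  dot [318.8 251.4] 46 [ 0.5547 -0.2181  0.0059]
[ 0.09220322 -0.22660441  0.96961281] 9879
1575 ((0.4667836129665375, -0.22022143006324768), (0.03408065438270569, 0.034789957106113434), 41.72819519042969) [ 0.46689637 -0.2203753   0.07883415]
[-0.736  0.566  1.584  0.106  1.219 -1.486]
```

View pics/wrist1.png

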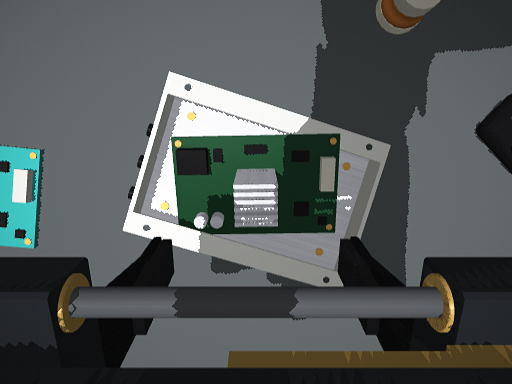

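The wrist view shows the cooler at (256,198). The board's gold dots are at (178,143), (333,141) and (328,227), and the shell's floor dots are visible around them. This agrees with the first measurements.

Run:
```python
from h import *
n=np.array([.095,-.224,.97]);n/=np.linalg.norm(n);a=np.radians(40.7)
Rt=toolrot(n,np.array([np.cos(a),np.sin(a),0])); s=np.array([.4646,-.2145,.052])
print(rel(s+.05*n,Rt));print(rel(s-.013*n,Rt));print(get_obs()['position'])
```

```text
(array([ 0.2, 65.6, -1.6]), array([-0.002, -0.001, -0.003]))
(array([  0.4, 128.6,  -1.7]), array([-0.002, -0.001, -0.003]))
[ 0.47461787 -0.2393063   0.16443119]
```

Call:
jog_arm:
  series:
    - [0,30,-2,0,0,0,-1]
    - [0,60,-2,0,0,0,-1]
    - [0,85,-2,0,0,0,-1]
    - [0,105,-2,0,0,0,-1]
    - [0,120,-2,0,0,0,-1]
    - [0,128,-2,0,0,0,-1]
    - [0,128,-2,0,0,0,-1]
    - [0,128,-2,0,0,0,-1]
    - [0,128,-2,0,0,0,-1]

```text
time: 3.58
position: [0.4644, -0.2144, 0.0405]
tool_rot: [-0.574, -0.236, 0.246, 0.745]
ft_force: [0.5, -0.8, 0.2]
grip_width: 0.0867
```

Run:
```python
from h import *
c=cam('side');save(c,'s2.png')
cr=cv2.cvtColor(c['img'],cv2.COLOR_RGB2BGR)[170:290,190:330];cv2.imwrite('pics/s2c.png',cv2.resize(cr,None,fx=5,fy=5,interpolation=cv2.INTER_CUBIC))
n=np.array([.095,-.224,.97]);n/=np.linalg.norm(n);a=np.radians(40.7)
Rt=toolrot(n,np.array([np.cos(a),np.sin(a),0])); s=np.array([.4646,-.2145,.052])
print(rel(s-.013*n,Rt));print(get_obs()['ft_force'])
```

```text
(array([0.9, 1.7, 2.4]), array([ 0.001, -0.001, -0.003]))
[ 0.37204437 -0.4151989  -0.26888711]
```

View pics/s2c.png

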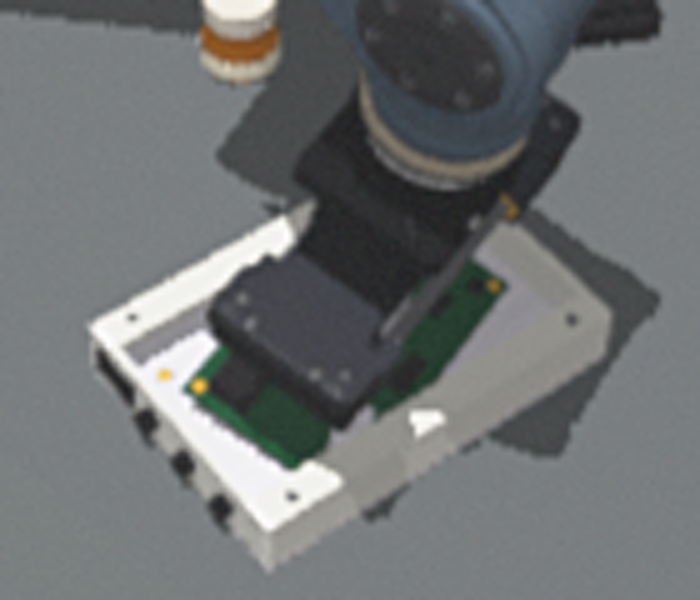

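The side view shows the gripper centred over the cooler with no contact, so I am closing.

Call:
jog_arm:
  series:
    - [0,0,0,0,0,0,1]
    - [0,0,0,0,0,0,1]
    - [0,0,0,0,0,0,1]
    - [0,0,0,0,0,0,1]
    - [0,0,0,0,0,0,1]
    - [0,0,0,0,0,0,1]
    - [0,0,0,0,0,0,1]
    - [0,0,0,0,0,0,1]
  grip_force: 45

```text
time: 4.62
position: [0.464, -0.2138, 0.0399]
tool_rot: [-0.573, -0.236, 0.246, 0.745]
ft_force: [-0.5, 0.0, -0.0]
grip_width: 0.0337
```

Run:
```python
from h import *
o=get_obs();print(o['grip_width'],o['ft_force'].round(1),o['moment'].round(2))
Rm=R.from_quat(o['tool_rot']);M=Rm.as_matrix();n=-M[:,1]
print('n',n.round(3),'yaw',np.degrees(np.arctan2(M[1,0],M[0,0])))
# board centre offset from TCP along -n: sink = TCP+13n ; level target at shell centre
sh=np.array([.4637,-.2072]);th=np.radians(22.4)
sink=o['position']+.013*n
# step1: yaw about vertical only keeping tilt in shell frame, lift 5
dy=np.radians(-18.3)
R1=R.from_rotvec([0,0,dy])*Rm
M1=R1.as_matrix();n1=-M1[:,1];print('n1 shell',R.from_rotvec([0,0,-th]).apply(n1))
# board normal needs to remain tilted about shell x: use n with jaw along shell x
jx=np.array([np.cos(th),np.sin(th),0])
c0=sink-.032*n;print('underside centre',c0)
for k,(f,tilt,z) in enumerate([(0,1,.004),(.5,1,.005),(1,1,.006),(1,.5,.004),(1,0,.0)]):
    yaw=np.radians(40.7)*(1-f)+th*f
    nn=R.from_rotvec(-(1-tilt)*np.cross([0,0,1],n)/np.linalg.norm(np.cross([0,0,1],n))*np.arccos(n[2])).apply(n)
    Rt=toolrot(nn,np.array([np.cos(yaw),np.sin(yaw),0]))
    c=c0*(1-f)+np.r_[sh,c0[2]]*f+[0,0,z]
    print(k,*rel(c+.019*nn,Rt,o),c)
```

```text
0.033734255231247505 [-0.5  0.  -0. ] [-0.03 -0.16 -0.05]
n [ 0.097 -0.222  0.97 ] yaw 39.66905762702399
n1 shell [-0.0713873  -0.23161465  0.97018478]
underside centre [ 0.46219338 -0.20962056  0.02146961]
0 [ 0.3 -3.9  0.9] [-0.    -0.001 -0.   ] [ 0.46219338 -0.20962056  0.02546961]
1 [ 1.7 -4.7  1.6] [-0.     0.154  0.   ] [ 0.46294669 -0.20841028  0.02646961]
2 [ 3.1 -5.4  2.2] [-0.     0.309  0.   ] [ 0.4637     -0.2072      0.02746961]
3 [ 3.6 -3.3  4. ] [-0.122  0.309  0.016] [ 0.4637     -0.2072      0.02546961]
4 [4.  1.  5.2] [-0.244  0.308  0.033] [ 0.4637     -0.2072      0.02146961]
```

Call:
jog_arm:
  series:
    - [0,-2,0,0,0,0,1]
    - [0,-4,1,0,0,0,1]
    - [0.5,-4,1,0,0.05,0,1]
    - [1,-4.5,1.3,0,0.1,0,1]
    - [1.7,-4.7,1.6,0,0.154,0,1]
    - [2.2,-5,1.8,0,0.205,0,1]
    - [2.7,-5.2,2,0,0.255,0,1]
    - [3.1,-5.4,2.2,0,0.309,0,1]
    - [3.1,-5.4,2.2,0,0.309,0,1]
    - [3.1,-5.4,2.2,0,0.309,0,1]

```text
time: 5.88
position: [0.4654, -0.2114, 0.0458]
tool_rot: [-0.604, -0.118, 0.155, 0.773]
ft_force: [-0.7, -0.4, -3.3]
grip_width: 0.0339
```

```bash
cat > look.py <<'E'
from h import *
import sys
k=sys.argv[1]
o=get_obs();print(o['position'].round(4),o['grip_width'],o['ft_force'].round(1),o['moment'].round(2))
M=R.from_quat(o['tool_rot']).as_matrix();print('n tool',(-M[:,1]).round(3),'yaw',np.degrees(np.arctan2(M[1,0],M[0,0])).round(1))
c=cam('wrist');p=pts(c);save(c,f'w{k}.png')
hsv=cv2.cvtColor(c['img'],cv2.COLOR_RGB2HSV)
ye=(hsv[...,0]>12)&(hsv[...,0]<30)&(hsv[...,1]>100)
kk,l,st,ce=cv2.connectedComponentsWithStats(ye.astype(np.uint8))
for i in range(1,kk):
  if 15<st[i,4]<600: print('  dot',ce[i].round(1),st[i,4],p[l==i].mean(0).round(4))
g=(hsv[...,0]>40)&(hsv[...,0]<85)&(hsv[...,1]>90)&(np.linalg.norm(p-o['position'],axis=-1)<.12);P=p[g]
for _ in range(4):
    A=np.c_[P[:,:2],np.ones(len(P))];s=np.linalg.lstsq(A,P[:,2],rcond=None)[0];e=P[:,2]-A@s;P=P[abs(e)<max(0.0015,1.5*e.std())]
n=np.array([-s[0],-s[1],1]);n/=np.linalg.norm(n);print('n board',n.round(3),len(P))
E
python3 look.py 3
```

```text
[ 0.4654 -0.2114  0.0458] 0.03391652084509902 [-0.7 -0.4 -3.3] [-0.35 -0.12  0.03]
n tool [ 0.097 -0.222  0.97 ] yaw 22.5
  dot [385.1 168.7] 106 [ 0.5109 -0.1429  0.0435]
  dot [124.9 171.8] 106 [ 0.3853 -0.1967  0.043 ]
  dot [173.  302.7] 537 [ 0.4433 -0.2101  0.1387]
  dot [338.  302.7] 539 [ 0.4818 -0.1942  0.1384]
n board [ 0.093 -0.223  0.97 ] 17006
```

View pics/w3.png

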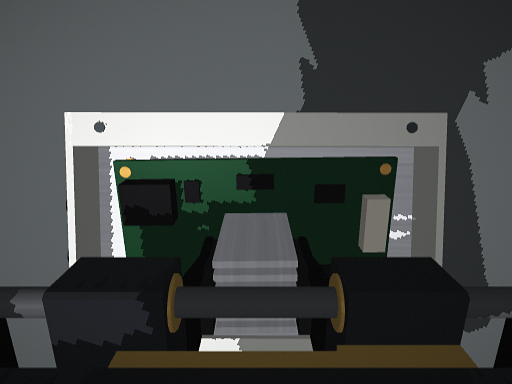

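The board is now square in the shell: its gold dots at (125,172) and (385,169) run parallel to the rim, and it hangs free on the grip. Next I level it.

Run:
```python
from h import *
o=get_obs();M=R.from_quat(o['tool_rot']).as_matrix();n=-M[:,1];th=np.radians(22.4)
c0=o['position']-.019*n;print(c0)
ax=np.cross([0,0,1],n);ax/=np.linalg.norm(ax)
for t in [.5,0]:
    nn=R.from_rotvec(-(1-t)*ax*np.arccos(n[2])).apply(n)
    c=np.array([.4637,-.2072,c0[2]-(1-t)*.005])
    print(rel(c+.019*nn,toolrot(nn,np.array([np.cos(th),np.sin(th),0])),o))
```

```text
[ 0.46354481 -0.20721244  0.02739316]
(array([0.1, 2.6, 1.7]), array([-0.122,  0.001, -0.003]))
(array([0.1, 5.4, 3.3]), array([-0.245,  0.002, -0.005]))
```

Call:
jog_arm:
  series:
    - [0,1,0.6,-0.04,0,0,1]
    - [0,2,1.2,-0.08,0,0,1]
    - [0,2.6,1.7,-0.122,0,0,1]
    - [0,3.5,2.2,-0.163,0,-0.002,1]
    - [0,4.5,2.8,-0.204,0,-0.004,1]
    - [0,5.4,3.3,-0.245,0,-0.005,1]
    - [0,5.4,3.3,-0.245,0,-0.005,1]
    - [0,5.4,3.3,-0.245,0,-0.005,1]
    - [0,5.4,3.3,-0.245,0,-0.005,1]
    - [0,5.4,3.3,-0.245,0,-0.005,1]

```text
time: 7.18
position: [0.4639, -0.2077, 0.0414]
tool_rot: [0.694, 0.138, -0.137, -0.693]
ft_force: [0.0, 0.4, -3.5]
grip_width: 0.034
```

```bash
python3 look.py 4
```

```text
[ 0.4639 -0.2077  0.0414] 0.03398061126469631 [ 0.   0.4 -3.5] [-0.07 -0.08 -0.  ]
n tool [-0.  0.  1.] yaw 22.4
  dot [391.9 154.3] 63 [ 0.5182 -0.1331  0.0094]
  dot [117.8 156. ] 98 [ 0.3736 -0.1937  0.0103]
  dot [385.2 168.7] 107 [ 0.5111 -0.141   0.0267]
  dot [124.8 171.5] 110 [ 0.3842 -0.1952  0.0262]
  dot [173.  302.7] 537 [ 0.4329 -0.1863  0.1288]
  dot [338.  302.7] 539 [ 0.4715 -0.1702  0.1291]
n board [-0.004 -0.001  1.   ] 17072
```

View pics/w4.png

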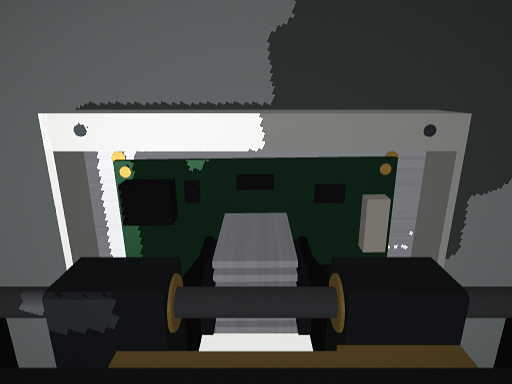

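The board is level and square with its underside about 17 mm above the floor, still between the rims. I'm getting the mat centre more exactly before lifting.

Run:
```python
import numpy as np,cv2
for n in ['top','side']:
    z=np.load(f'/tmp/{n}.npz');img=z['img'];hsv=cv2.cvtColor(img,cv2.COLOR_RGB2HSV)
    m=(hsv[...,1]<40)&(img.mean(-1)>95)&(img.mean(-1)<190)
    box=np.zeros_like(m);box[(slice(140,245) if n=='top' else slice(100,165)),(slice(105,210) if n=='top' else slice(178,282))]=1
    m=cv2.morphologyEx((m&box).astype(np.uint8),cv2.MORPH_OPEN,np.ones((5,5)))
    cs,_=cv2.findContours(m,0,2);c=max(cs,key=cv2.contourArea)
    ap=cv2.approxPolyDP(cv2.convexHull(c),4,True)[:,0].astype(float);print(n,len(c),ap.tolist())
    K,Rm,t=z['K'],z['R'],z['t'];C=-Rm.T@t
    W=[]
    for u,v in ap:
        r=Rm.T@np.linalg.inv(K)@[u,v,1];W.append((C+r*(.004-C[2])/r[2])[:2])
    W=np.array(W,np.float32);print(W.round(3).tolist(),cv2.minAreaRect(W))
from h import *
o=get_obs()
Rm=R.from_quat(o['tool_rot'])
for tgt in ([.464,-.208,.165],[.4750,.225,.165]):
    print(rel(tgt,Rm,o), rel(tgt,toolrot(np.array([0,0,1.]),np.array([np.cos(.3),np.sin(.3),0])),o))
```

```text
top 4 [[209.0, 140.0], [209.0, 244.0], [105.0, 244.0], [105.0, 140.0]]
[[0.6389999985694885, 0.07199999690055847], [0.32899999618530273, 0.06400000303983688], [0.32499998807907104, 0.367000013589859], [0.6330000162124634, 0.382999986410141]] ((0.48075157403945923, 0.22342327237129211), (0.3103151023387909, 0.3134557604789734), 1.055925965309143)
side 8 [[281.0, 100.0], [281.0, 164.0], [178.0, 164.0], [178.0, 100.0]]
[[0.6919999718666077, 0.3490000069141388], [0.597000002861023, 0.04600000008940697], [0.3089999854564667, 0.11900000274181366], [0.35600000619888306, 0.4320000112056732]] ((0.48596084117889404, 0.2370634526014328), (0.3163992166519165, 0.3468736410140991), 76.04066467285156)
(array([   0. , -123.6,   -0.5]), array([0., 0., 0.])) (array([   0. , -123.6,   -0.5]), array([0.   , 0.091, 0.   ]))
(array([ 175.4, -123.7,  395.6]), array([0., 0., 0.])) (array([ 175.4, -123.7,  395.6]), array([0.   , 0.091, 0.   ]))
```

Run:
```python
import numpy as np,cv2
for n,(ys,xs) in dict(top=(slice(140,245),slice(105,207)),side=(slice(100,165),slice(178,282))).items():
    z=np.load(f'/tmp/{n}.npz');g=cv2.cvtColor(z['img'],cv2.COLOR_RGB2GRAY)[ys,xs]
    th,m=cv2.threshold(g,0,255,cv2.THRESH_OTSU);m=cv2.morphologyEx(m,cv2.MORPH_OPEN,np.ones((3,3)))
    c=max(cv2.findContours(m,0,2)[0],key=cv2.contourArea)[:,0].astype(float)+[xs.start,ys.start]
    K,Rm,t=z['K'],z['R'],z['t'];C=-Rm.T@t
    r=np.c_[c,np.ones(len(c))]@np.linalg.inv(K).T@Rm
    W=(C+r*((.004-C[2])/r[:,2])[:,None])[:,:2].astype(np.float32);print(n,th,cv2.minAreaRect(W))
```

```text
top 127.0 ((0.4816991090774536, 0.2249750941991806), (0.24187780916690826, 0.22081661224365234), 1.2109134197235107)
side 138.0 ((0.4814826548099518, 0.225731760263443), (0.24018017947673798, 0.22357536852359772), 1.1810574531555176)
```

Call:
jog_arm:
  series:
    - [0,-6,0,0,0,0,1]
    - [0,-14,0,0,0,0,1]
    - [0,-25,0,0,0,0,1]
    - [0,-40,0,0,0,0,1]
    - [0,-55,0,0,0,0,1]
    - [0,-70,0,0,0,0,1]
    - [0,-85,0,0,0,0,1]
    - [0,-100,0,0,0,0,1]
    - [0,-112,0,0,0,0,1]
    - [0,-120,0,0,0,0,1]
    - [0,-124,0,0,0,0,1]
    - [0,-124,0,0,0,0,1]

```text
time: 8.72
position: [0.4637, -0.2072, 0.1655]
tool_rot: [0.694, 0.138, -0.138, -0.693]
ft_force: [1.1, 0.9, -2.9]
grip_width: 0.0339
```

Call:
jog_arm:
  series:
    - [6,0,12,0,0,0,1]
    - [15,0,33,0,0,0,1]
    - [29,0,63,0,0,0,1]
    - [45,0,98,0,0,0,1]
    - [62,0,134,0,0,0,1]
    - [79,0,170,0,0,0,1]
    - [95,0,206,0,0,0,1]
    - [112,0,242,0,0,0,1]
    - [128,0,278,0,0,0,1]
    - [145,0,314,0,0,0,1]
    - [160,0,346,0,0,0,1]
    - [171,0,371,0,0,0,1]
    - [178,0,386,0,0,0,1]
    - [182,0,393,0,0,0,1]
    - [182,0,393,0,0,0,1]
    - [182,0,393,0,0,0,1]
    - [182,0,393,0,0,0,1]

```text
time: 10.85
position: [0.4819, 0.2246, 0.1653]
tool_rot: [0.694, 0.137, -0.137, -0.693]
ft_force: [-0.4, 0.3, -2.9]
grip_width: 0.0339
```

```bash
python3 look.py 5; python3 -c "
from h import *
save(cam('side'),'s5.png')"
```

```text
[0.4819 0.2246 0.1653] 0.03387551587274034 [-0.4  0.3 -2.9] [-0.14 -0.04 -0.02]
n tool [0.    0.001 1.   ] yaw 22.4
  dot [385.1 168.8] 107 [0.5291 0.2912 0.1505]
  dot [125.  171.8] 105 [0.4027 0.2376 0.1517]
  dot [173.  302.8] 533 [0.4509 0.2461 0.2527]
  dot [338.1 302.8] 533 [0.4896 0.262  0.2528]
n board [-0.004 -0.001  1.   ] 17001
```

View pics/s5.png

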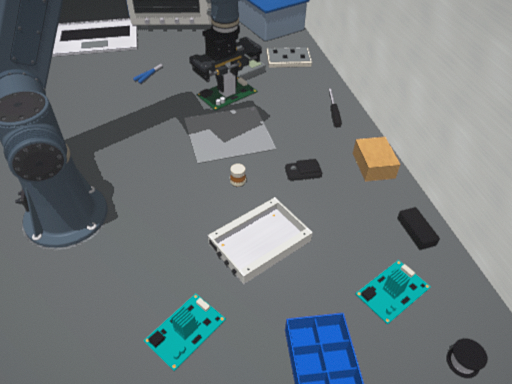

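The board hangs over the mat at (228,95), and the jar (238,175) and mouse (304,169) have not moved. I'm lowering it.

Call:
jog_arm:
  series:
    - [0,15,0,0,0,0,1]
    - [0,40,0,0,0,0,1]
    - [0,65,0,0,0,0,1]
    - [0,90,0,0,0,0,1]
    - [0,110,0,0,0,0,1]
    - [0,125,0,0,0,0,1]
    - [0,133,0,0,0,0,1]
    - [0,137,0,0,0,0,1]
    - [0,139,0,0,0,0,1]
    - [0,139,0,0,0,0,1]
    - [0,139,0,0,0,0,1]

```text
time: 12.32
position: [0.4822, 0.2255, 0.0268]
tool_rot: [0.694, 0.138, -0.137, -0.693]
ft_force: [-0.4, 0.4, -3.5]
grip_width: 0.0339
```

Call:
jog_arm:
  series:
    - [0,1,0,0,0,0,1]
    - [0,2,0,0,0,0,1]
    - [0,2,0,0,0,0,1]
    - [0,2,0,0,0,0,1]

```text
time: 12.82
position: [0.4818, 0.2254, 0.0243]
tool_rot: [0.694, 0.138, -0.138, -0.693]
ft_force: [0.0, 0.3, -2.9]
grip_width: 0.0341
```

Call:
jog_arm:
  series:
    - [0,0.5,0,0,0,0,1]
    - [0,1,0,0,0,0,1]
    - [0,1,0,0,0,0,1]
    - [0,1,0,0,0,0,1]

```text
time: 13.32
position: [0.4819, 0.2254, 0.0237]
tool_rot: [0.694, 0.138, -0.138, -0.693]
ft_force: [0.2, -0.7, 2.7]
grip_width: 0.0333
```

Contact: the force went from −3 N to +2.7 N, so the board rests on the mat. I'm opening gently, then rising.

Call:
jog_arm:
  series:
    - [0,-0.3,0,0,0,0,0.2]
    - [0,-0.3,0,0,0,0,0.1]
    - [0,-0.3,0,0,0,0,-0.2]
    - [0,-0.3,0,0,0,0,-0.4]
    - [0,-0.3,0,0,0,0,-0.6]
    - [0,-0.3,0,0,0,0,-0.6]
    - [0,-0.3,0,0,0,0,-0.6]
  grip_force: 10

```text
time: 14.2
position: [0.4819, 0.2254, 0.0236]
tool_rot: [0.694, 0.138, -0.138, -0.693]
ft_force: [1.2, -0.1, 0.4]
grip_width: 0.0687
```

```bash
python3 look.py 6
```

```text
[0.4819 0.2254 0.0236] 0.0686972769007881 [ 1.2 -0.1  0.4] [-0.09 -0.01  0.02]
n tool [-0.  0.  1.] yaw 22.5
  dot [385.4 169.6] 108 [0.5295 0.2916 0.0085]
n board [-0.    -0.001  1.   ] 18453
```

View pics/w6.png

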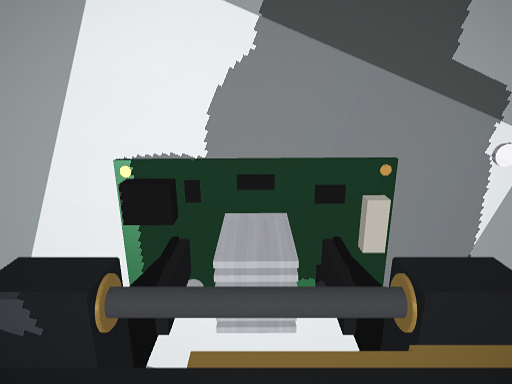

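The board lies flat on the mat with its face at z = 0.0085, and the fingers at (175,290) and (340,290) are clear of the cooler. I'm retreating straight up.

Call:
jog_arm:
  series:
    - [0,-8,0,0,0,0,-0.6]
    - [0,-25,0,0,0,0,-0.6]
    - [0,-50,0,0,0,0,-0.6]
    - [0,-80,0,0,0,0,-0.6]
    - [0,-110,0,0,0,0,-0.6]
    - [0,-140,0,0,0,0,-0.6]
    - [0,-160,0,0,0,0,-0.6]
    - [0,-160,0,0,0,0,-0.6]
    - [0,-160,0,0,0,0,-0.6]

```text
time: 15.38
position: [0.4813, 0.2253, 0.1835]
tool_rot: [0.694, 0.137, -0.138, -0.693]
ft_force: [-0.5, 0.9, -0.2]
grip_width: 0.0697
```

```bash
python3 look.py 7
python3 - <<'E'
from h import *
c=cam('side');save(c,'s7.png');p=pts(c);print('jar',p[172,238],'mouse',p[169,304])
c=cam('wrist');p=pts(c);t=(p[...,2]>.055)&(p[...,2]<.07)&(c['depth']>0)&(np.hypot(p[...,0]-.482,p[...,1]-.225)<.06)
print('cooler',t.sum(),cv2.minAreaRect(p[t][:,:2].astype(np.float32)),np.median(p[t],0))
E
```

```text
[0.4813 0.2253 0.1835] 0.06969729125914025 [-0.5  0.9 -0.2] [-0.07 -0.01  0.02]
n tool [0. 0. 1.] yaw 22.4
  dot [326.6 133.7] 31 [0.5296 0.2916 0.0085]
  dot [190.6 213.5] 31 [0.434  0.1625 0.0083]
  dot [322.4 212.6] 29 [0.5575 0.2191 0.0201]
  dot [178.8 332.5] 231 [0.4693 0.0316 0.0267]
n board [-0.086 -0.039  0.996] 1
jar [ 0.45836991 -0.00130277  0.04914048] mouse [ 0.64323351 -0.01566152  0.03059961]
cooler 1481 ((0.4816676080226898, 0.2274191677570343), (0.03379269316792488, 0.0347888320684433), 23.400466918945312) [0.48158923 0.22759939 0.06357306]
```

View pics/s7.png

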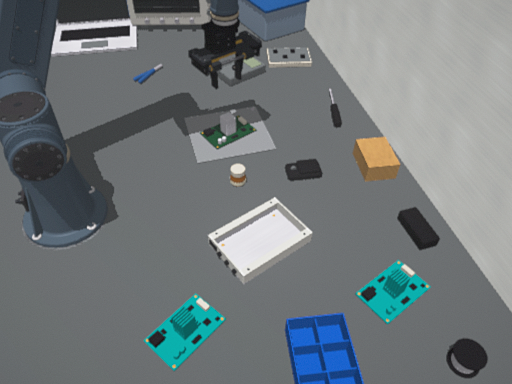

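The third dot's height (0.020) and the one-pixel normal look like artefacts, so I'm rechecking the level before handing in.

Run:
```python
from h import *
c=cam('wrist');save(c,'w8.png');p=pts(c);hsv=cv2.cvtColor(c['img'],cv2.COLOR_RGB2HSV)
g=(hsv[...,0]>40)&(hsv[...,0]<85)&(hsv[...,1]>90)&(np.hypot(p[...,0]-.482,p[...,1]-.225)<.1)&(p[...,2]<.03);P=p[g]
for _ in range(4):
    A=np.c_[P[:,:2],np.ones(len(P))];s=np.linalg.lstsq(A,P[:,2],rcond=None)[0];e=P[:,2]-A@s;P=P[abs(e)<max(0.0015,1.5*e.std())]
print(len(P),g.sum(),s,P[:,2].mean(),p[205:220,315:330,2].round(3)[::3,::3])
```

```text
8540 8914 [0.00016026 0.00087634 0.00787254] 0.008151952050758955 [[0.01  0.01  0.009 0.009 0.01 ]
 [0.01  0.009 0.007 0.009 0.008]
 [0.008 0.008 0.01  0.009 0.009]
 [0.008 0.008 0.009 0.009 0.009]
 [0.008 0.008 0.008 0.007 0.008]]
```

View pics/w8.png

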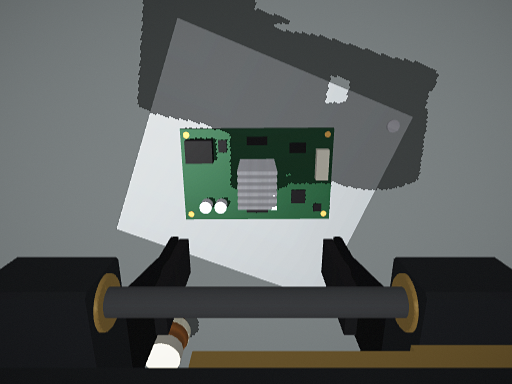

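The wrist view shows the board flat near the middle of the mat, with the cooler at (257,185) and the gripper clear of it. The plane's slopes are below 0.001 and its face is at z = 0.008. I'm handing in.

```bash
python3 -c "
from h import *
print(hand_in())"
```

```text
the job is handed in; nothing more can be done
None
```

The board is out of the shell and lying flat near the middle of the mat, released, and the job is handed in; no verdict came back. The robot's clock was at about 15.5 s.

I gripped the cooler along the board's normal and raised the board about 5 mm. I then turned it about 18° square and levelled it inside the shell, with its cooler centre about 50 mm above the inner floor. After that I lifted it straight out, lowered it until the force showed it was resting on the mat, opened the fingers and moved straight up.

- **In the shell:** the board was within about 1° of square with the shell. The plane fitted to it was level to about 0.2°.
- **On the mat:** the plane fitted to the board's face sloped less than 0.1°, with the face at z = 8 mm, as expected for a board resting on the mat. The cooler centre was about 2 mm from the mat's middle.
- **Mouse and jar:** spot readings in the side view before and after agreed to within about 2 mm, so neither moved.
- **Readings that disagreed:** one dot on the board read 20 mm high, and one plane fit had only a single pixel because its search radius was too small. A repeat measurement put the same spot at 7 to 10 mm, so I took both as measurement errors.

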